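Fill the vial station and hold its selector at the third click

TASK

Find the two empty pockets of the vial station and stand one of the spare clear, blue-capped vials from the bench in each, fully down, leaving the loaded vials in their pockets and everything else on the bench alone. Then turn the sprung selector knob clockwise, counting three clicks from its home at the red mark to the third stop (the longest white mark), without overrunning to the fourth, and finish with the gripper still holding the knob there, because it runs back if let go.

Things in the scene. Friction and masses are not known exactly. Their poses are not given: they have to be found in the camera images.
- station: vial station fixed to the bench, 165 (x) x 200 (y) mm; origin on the bench, x away from the robot side, y along the pockets. At its back (middle at x = +50 mm) a white block 26 mm high with five round pockets in a row, 40 mm apart; in front a grey round pedestal, 92 mm wide, top 44 mm up, axis at x = -52 mm, y = 0, carrying the black selector knob
- pocket_0 (a point): centre of the floor of pocket 0 in the white block (pocket 0 at the -y end of the station, 4 at the +y end): a round hole 28 mm wide, 20 mm deep, rim 20 mm above this point; its axes are the station's
- pocket_1 (a point): centre of the floor of pocket 1 in the white block (pocket 0 at the -y end of the station, 4 at the +y end): a round hole 28 mm wide, 20 mm deep, rim 20 mm above this point; its axes are the station's
- pocket_2 (a point): centre of the floor of pocket 2 in the white block (pocket 0 at the -y end of the station, 4 at the +y end): a round hole 28 mm wide, 20 mm deep, rim 20 mm above this point; its axes are the station's
- pocket_3 (a point): centre of the floor of pocket 3 in the white block (pocket 0 at the -y end of the station, 4 at the +y end): a round hole 28 mm wide, 20 mm deep, rim 20 mm above this point; its axes are the station's
- pocket_4 (a point): centre of the floor of pocket 4 in the white block (pocket 0 at the -y end of the station, 4 at the +y end): a round hole 28 mm wide, 20 mm deep, rim 20 mm above this point; its axes are the station's
- selector (a joint): knob angle, 0 at home (pointer at the red mark), growing clockwise seen from above. Clicks every 0.419 rad (24 deg): third stop 1.257, fourth 1.676, end 2.094. A spring of 0.045 to 0.06 N m always pulls it home (let go, it runs back to 0); each click adds a ripple of 0.035 N m: hardest about a quarter pitch past a stop, easiest a quarter pitch before the next
- selector_grip (a point): point on the knob's vertical axis, 82 mm above the bench, 14 mm below the top of the knob's grip bar: where to pinch it. Its x axis points along the bar to the pointer end and turns with the knob
- selector_bar: grip bar of the black selector knob: 46 mm long (its x, pointer end with a white line at +x), 16 mm thick (its y, pinch across this), 42 mm high, upright faces; origin at the middle of its underside, 54 mm above the bench, on the knob's axis; below it lies a 52 mm wide skirt
- loaded_0: clear glass vial with a blue screw cap, 24 mm diameter, 51 mm tall, about 20 g, origin at the centre of its underside, z up its axis; already standing in a pocket of the station (which pocket varies)
- loaded_1: clear glass vial with a blue screw cap, 24 mm diameter, 51 mm tall, about 20 g, origin at the centre of its underside, z up its axis; already standing in a pocket of the station (which pocket varies)
- loaded_2: clear glass vial with a blue screw cap, 24 mm diameter, 51 mm tall, about 20 g, origin at the centre of its underside, z up its axis; already standing in a pocket of the station (which pocket varies)
- spare_0: clear glass vial with a blue screw cap, 24 mm diameter, 51 mm tall, about 20 g, origin at the centre of its underside, z up its axis; spare, standing loose on the bench beside the station (one on each side)
- spare_1: clear glass vial with a blue screw cap, 24 mm diameter, 51 mm tall, about 20 g, origin at the centre of its underside, z up its axis; spare, standing loose on the bench beside the station (one on each side)
- amber_vial: amber vial with a black cap, 24 mm diameter, 51 mm tall, standing on the bench in front of the computer tower (fixed, 420 mm high, front face about 0.55 m from the robot base, from straight ahead to 0.19 m left: keep wrist and arm clear of it); bystander, not for this station
- beaker: small empty glass beaker, 64 mm wide, 83 mm tall; bystander
- tape_roll: roll of tape lying flat, 72 mm wide, 19 mm high; bystander
- bench_timer: small grey bench timer, 24x62x60 mm, standing; bystander
- marker_blue: blue and white marker lying flat, 130 mm long; bystander

How it is judged:
On the way, in this order (a step that is already met when the one before it is completed fails the run):
1. all five pockets hold a clear vial fully down, the selector still at home (distance between any of loaded_0, loaded_1, loaded_2, spare_0, spare_1 and pocket_0 below 0.006 m and distance between any of loaded_0, loaded_1, loaded_2, spare_0, spare_1 and pocket_1 below 0.006 m and distance between any of loaded_0, loaded_1, loaded_2, spare_0, spare_1 and pocket_2 below 0.006 m and distance between any of loaded_0, loaded_1, loaded_2, spare_0, spare_1 and pocket_3 below 0.006 m and distance between any of loaded_0, loaded_1, loaded_2, spare_0, spare_1 and pocket_4 below 0.006 m and value of joint selector below 0.2 rad), for 0.2 s.
2. the selector is held by the fingers at its third stop (value of joint selector between 1.10664 and 1.40664 rad and contact force between the fingers and selector_bar above 1 N), for 0.3 s.
At the end, for the whole second after the job is handed in: Each of the five pockets holds a clear blue-capped vial, its underside within 6 mm of the pocket's floor centre; the selector rests within 0.15 rad of its third stop (1.257 rad) and the fingers hold its grip bar (more than 1 N of contact) (all of step 2 and distance between any of loaded_0, loaded_1, loaded_2, spare_0, spare_1 and pocket_0 below 0.006 m and distance between any of loaded_0, loaded_1, loaded_2, spare_0, spare_1 and pocket_1 below 0.006 m and distance between any of loaded_0, loaded_1, loaded_2, spare_0, spare_1 and pocket_2 below 0.006 m and distance between any of loaded_0, loaded_1, loaded_2, spare_0, spare_1 and pocket_3 below 0.006 m and distance between any of loaded_0, loaded_1, loaded_2, spare_0, spare_1 and pocket_4 below 0.006 m and velocity of joint selector between -0.2 and 0.2 rad/s); the arm keeps its last pose, push and grip.
It fails at once if selector overrun towards the fourth stop (past 1.57 rad) (value of joint selector above 1.57 rad).
It fails at once if a loaded vial taken out of its pocket (moved more than 15 mm) (distance of any of loaded_0, loaded_1, loaded_2 from where it was at the start of the episode above 0.015 m).
It fails at once if a bystander disturbed (moved more than 30 mm; the marker 40 mm) (distance of any of amber_vial, beaker, tape_roll, bench_timer from where it was at the start of the episode above 0.03 m or distance of marker_blue from where it was at the start of the episode above 0.04 m).
It also fails if it takes over 72 s, if anything falls off the work surface, if the arm or the gripper's body presses on something with over 40 N, if the wrist force passes 120 N, or if a joint passes its speed limit or range.

ROBOT

A 7-joint arm with a two-finger parallel gripper is mounted at the origin on a cart in front of the work surface, level with it; the furniture and walls round the work are solid. World frame = base frame: x ahead of the robot, y to its left, z up, the work surface at z = 0. Lengths are in m, angles in rad, forces in N, time in s.
With the tool pointing down it reaches from about 0.4 to 0.85 m from the base axis. Payload 10.4 kg.
Tool frame: the origin (TCP) lies at the very end of the fingers, on their centre line; the grasp point (between the pads) lies 19 mm behind it; z points along the fingers, y is the line along which they close (so a half turn about z gives the same grasp; the last joint's range is limited). The gripper opens to 87 mm and grips with 3 to 60 N. Pads are 19 mm wide; open, the fingers measure 117 mm over their backs; the gripper's body (75 mm by 190 mm) begins 51 mm behind the grasp point.
Start: joints at [1.268, 0.332, -0.065, 1.46, 0.022, 1.35, -0.088], TCP at [0.173, -0.601, 0.223] pointing down, gripper open.
Joint ranges: [-2.6, 2.6], [-0.5, 2.12], [-1.47, 1.34], [0.16, 2.42], [-1.27, 4.41], [0.06, 2.06], [-2.6, 2.6]. Speed limits (rad/s): [2.22, 2.22, 2.79, 2.79, 3.14, 3.14, 3.14].

INTERFACE

Orientations are given as a unit quaternion [x, y, z, w].
In Python, from bench import r gives the robot as it stands.
- The arm moves only by the shell command python3 -m crank 'ROWS' [FORCE]. ROWS is JSON, a list that holds one entry, the list of rows, each a list of 5 numbers: the shift along the tool's x, y, z in mm, then the turn about the tool's z in degrees, then the opening, from -1 (shut) to 1 (fully open). A call has 1 to 20 rows; each row is the pose to reach, as a shift and turn from the pose commanded when the call began, along the tool's axes at that moment; what a row does not reach only later rows make up. A row lasts 1/10 s, in which the tool goes at most 50 mm and 8.59 degrees, less where a joint would pass 70% of its speed; a pose out of reach is approached as far as the arm can. A call with a gripper value outside its range is refused whole. The fingers move at their own pace and stop on an object; FORCE is the grip in N (left out, the last holds). Time passes only in rows, so rows that repeat a pose let the fingers close. It gives the time, the measured TCP pose, the force, the opening and the grip force at its end, in the units of the state.
- r.read_state(): the state, without advancing time (a new reading comes with each control period).
- r.camera(name): name is "scene" or "top" or "wrist"; returns a dict with "image" (480x640x3 uint8, red, green, blue), "vfov" (degrees; the focal length in pixels is half the picture's height over the tangent of half this angle, whatever the lens; pixels are square), "cx", "cy" (the principal point, pixels), "k1" (the pictures are not rectified: a ray, as slopes to the right and down, at radius r is drawn at 1 + k1 r^2 times it, then the intrinsics apply), "eye" and "attitude" of the camera in the world. Camera axes: x right, y down, z forward; pixel columns grow to the right and rows downward; lengths in m; the calibration is good to about 2 mm. A picture is of the moment at which its call begins. There is no depth.
- r.close_job(): hands the job in; it is judged then, once.
The state is a dict: "time": time; "joint_positions": joint angles; "joint_vel": joint speeds; "joint_torque": joint torques, N m; "ee_pos": TCP position; "eef_rot": TCP orientation; "ft_force": force on the tool from outside, world axes, zero at the start; "torque": the same for the moment, N m; "width": finger opening in m; "grip_force": force on a finger pad.
Only numpy, scipy, OpenCV 4.12 (cv2) and the standard library are available. Lean on these libraries where they do the work, as an engineer would, in place of code of your own. Each camera call takes 0.05 s, during which the arm holds its last target. There are 200 camera calls.

## Working session

There is one attempt and no reset: what is moved stays moved. The work goes in short steps, Python scripts to look and compute and a shell command to move; the robot and the scene stay as the last step left them, time stands still between calls to the robot, and variables do not carry over. Pictures are saved under pics/ and viewed, at most 10 in all, crops included, and the job is handed in when it is done.

```bash
ls; mkdir -p pics
cat > h.py <<'E'
import numpy as np, cv2, json
from scipy.spatial.transform import Rotation as R
from bench import r
def snap(n):
    c=r.camera(n); cv2.imwrite(f'pics/{n}_{r.read_state()["time"]:.2f}.png',c['image'][:,:,::-1])
    json.dump({k:(np.asarray(v).tolist()) for k,v in c.items() if k!='image'},open(f'{n}.json','w')); return c
def att(a):
    a=np.asarray(a,float); return R.from_quat(a).as_matrix() if a.size==4 else a.reshape(3,3)
def ray(c,u,v):
    f=240/np.tan(np.radians(c['vfov'])/2)
    K=np.array([[f,0,c['cx']],[0,f,c['cy']],[0,0,1.]])
    p=cv2.undistortPoints(np.array([[[u,v]]],float),K,np.array([c['k1'],0,0,0.]))[0,0]
    return np.asarray(c['eye'],float),att(c['attitude'])@np.array([p[0],p[1],1])
def at(c,u,v,z):
    e,d=ray(c,u,v); return e+d*(z-e[2])/d[2]
def proj(c,P):
    f=240/np.tan(np.radians(c['vfov'])/2); q=att(c['attitude']).T@(np.asarray(P)-c['eye']); x=q[:2]/q[2]
    return x*(1+c['k1']*(x@x))*f+[c['cx'],c['cy']]
def load(n): return json.load(open(n+'.json'))
E
python3 - <<'E'
from h import *
for n in('scene','top'):
    c=snap(n); print({k:v for k,v in c.items() if k!='image'})
print(r.read_state())
E
ls pics
```

```text
pics
{'vfov': 56.95951484405924, 'cx': 319.4778220476594, 'cy': 248.6281576866609, 'k1': -0.06548336717024246, 'eye': array([-0.30137846,  0.76643978,  0.71823084]), 'attitude': array([-0.3756916 ,  0.77420672, -0.46391991,  0.21032856])}
{'vfov': 51.50928957515475, 'cx': 309.1724946999424, 'cy': 235.0557925910297, 'k1': 0.03768891976132249, 'eye': array([0.32611981, 0.03607351, 1.4286804 ]), 'attitude': array([ 0.7138146 , -0.69441124,  0.06566861, -0.06284414])}
{'time': 0.1, 'joint_positions': array([ 1.26837174,  0.33280725, -0.06473177,  1.46085133,  0.0216345 ,
        1.34990283, -0.08850049]), 'joint_vel': array([-0.00031585, -0.0007407 ,  0.00162404, -0.00174883,  0.00094589,
       -0.00083846, -0.00071471]), 'joint_torque': array([ 1.09346478e-03, -6.24547505e+01,  2.44090240e-02, -3.90720463e+01,
       -6.13524229e-02,  3.65393038e-02,  2.33804758e-05]), 'ee_pos': array([ 0.17252514, -0.60035693,  0.22183734]), 'eef_rot': array([ 9.90224111e-01,  1.39484068e-01, -1.28474925e-04, -6.22825777e-04]), 'ft_force': array([-0.11829683, -0.16317286, -0.34734601]), 'torque': array([ 0.06661591, -0.01171115, -0.02880982]), 'grip_force': 0.0, 'width': 0.08688411871720819}
scene_0.05.png
top_0.10.png
```

View pics/top_0.10.png

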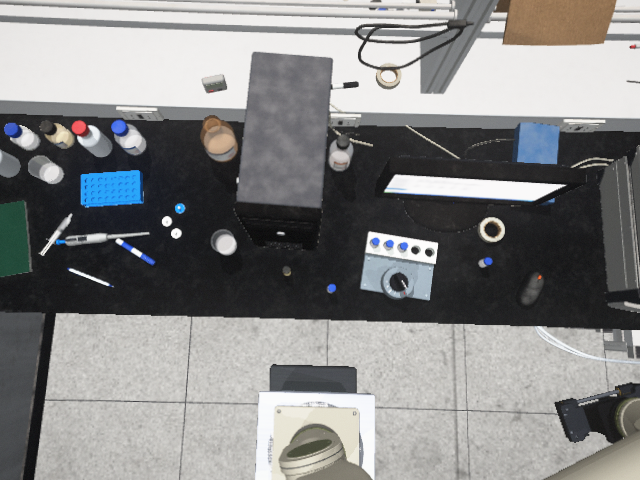

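View pics/scene_0.05.png

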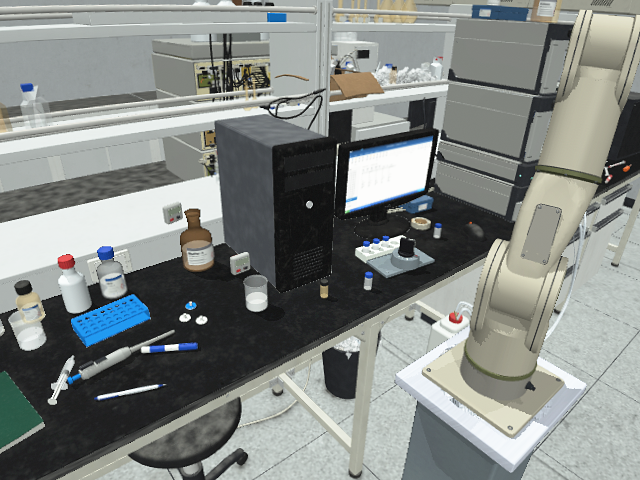

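The top view shows the station near (400,265). Its loaded vials are at (375,243), (390,245) and (403,247), and the empty pockets are at (416,250) and (430,252), which makes them pockets 1 and 0. The spares are at (331,288) and (486,263). I'll enlarge this area.

Run:
```python
from h import *
i=cv2.imread('pics/top_0.10.png')[220:310,315:505]
cv2.imwrite('pics/crop1.png',cv2.resize(i,None,fx=4.2,fy=4.2,interpolation=cv2.INTER_CUBIC))
```

```text
(no output)
```

View pics/crop1.png

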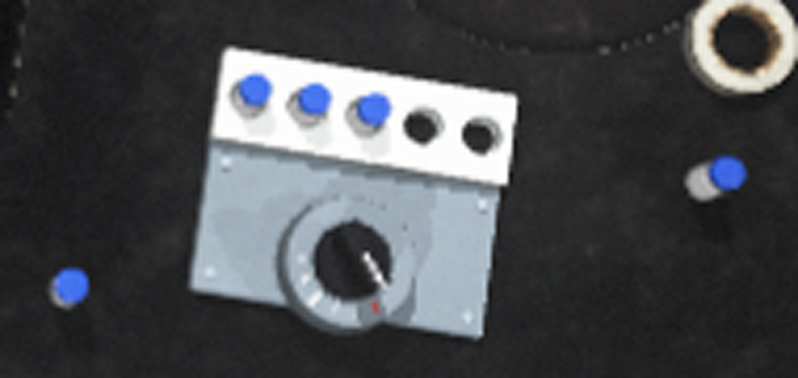

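The crop shows the white block's top corners at (223,48), (517,95), (505,186) and (212,138). The holes are at (421,126) and (482,135), the spare caps at (70,285) and (728,173), and the knob at (352,260).

Run:
```python
from h import *
c=load('top')
P=lambda u,v,z: at(c,(u+.5)/4.2+314.5,(v+.5)/4.2+219.5,z)[:2]
cor=[P(*q,.026) for q in((223,48),(517,95),(505,186),(212,138))]
print('cor',np.round(cor,4)); 
print('yaw of +y edge',[np.degrees(np.arctan2(*(a-b)[::-1])) for a,b in((cor[0],cor[1]),(cor[3],cor[2]))])
for n,q,z in(('p1',(423,126),.026),('p0',(482,135),.026),('sL',(70,285),.051),('sR',(728,173),.051),('l4',(254,91),.057),('l3',(314,99),.057),('l2',(374,109),.057),('knobdisc skirt',(352,260),.054),('lineA',(365,255),.096),('lineB',(382,285),.096)):
    print(n,P(*q,z).round(4))
for n,q in(('sL',(368,275)),('sR',(437.5,225.5))): print('scene cap',n,at(load('scene'),*q,.051).round(4))
```

```text
cor [[ 0.6007 -0.1338]
 [ 0.5738 -0.3337]
 [ 0.5112 -0.3244]
 [ 0.5383 -0.1267]]
yaw of +y edge [np.float64(82.32244946745074), np.float64(82.1900705516643)]
p1 [ 0.5506 -0.2697]
p0 [ 0.5456 -0.3095]
sL [ 0.4343 -0.031 ]
sR [ 0.5209 -0.4652]
l4 [ 0.5661 -0.1508]
l3 [ 0.5618 -0.1908]
l2 [ 0.5562 -0.2306]
knobdisc skirt [ 0.4557 -0.2159]
lineA [ 0.4551 -0.2165]
lineB [ 0.4364 -0.2271]
scene cap sL [ 0.4303 -0.0235  0.051 ]
scene cap sR [ 0.5167 -0.4527  0.051 ]
```

```bash
python3 -m crank '[[[40,-4,5,-4,1],[85,-8,10,-8,1],[130,-12,15,-12,1],[175,-16,20,-16,1],[220,-20,25,-20,1],[265,-24,30,-24,1],[310,-28,35,-24,1],[345,-31,40,-24,1],[372,-34,42,-24,1],[372,-34,42,-24,1],[372,-34,42,-24,1]]]'
python3 - <<'E'
from h import *
c=snap('wrist'); print({k:v for k,v in c.items() if k!='image'}); s=r.read_state();print(s['ee_pos'],s['eef_rot'])
for P in((.5209,-.4652,.051),(.5209,-.4652,0),(.5508,-.2702,.026),(.5454,-.3099,.026)): print(proj(c,P))
E
ls pics
```

```text
time: 1.2
ee_pos: [0.5209, -0.4648, 0.1798]
eef_rot: [0.939, 0.343, -0.0, -0.0]
ft_force: [-0.5, -1.0, -0.1]
width: 0.0867
grip_force: 0.0
{'vfov': 69.35850672475155, 'cx': 316.9199941739895, 'cy': 242.93175812727702, 'k1': -0.05226588823244867, 'eye': array([ 0.58033077, -0.4144237 ,  0.34226195]), 'attitude': array([ 0.89718942, -0.41755387, -0.06125316,  0.13018432])}
[ 0.51994145 -0.46584618  0.18018474] [ 9.39706628e-01  3.41981286e-01 -4.91647887e-04 -1.10397145e-04]
[318.00199222 233.71817485]
[317.91108879 220.63013232]
[163.24696693  55.36389405]
[197.54988331  92.12930595]
crop1.png
scene_0.05.png
top_0.10.png
wrist_1.25.png
```

View pics/wrist_1.25.png

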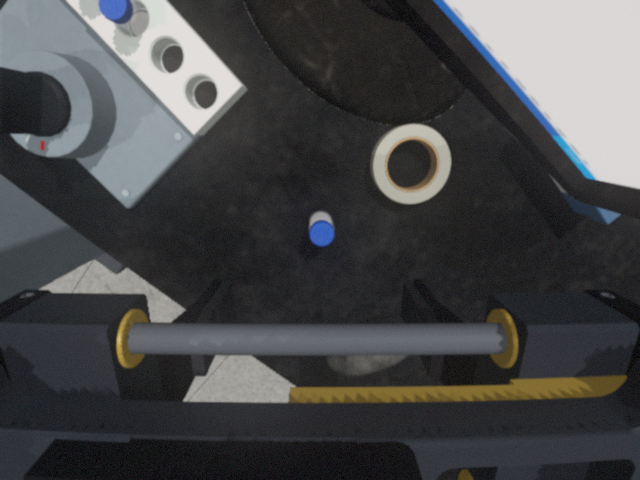

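The wrist view shows the spare's cap at (321,233), predicted at (318,234). The holes are at (171,55) and (202,92), 5 to 8 px right of where I predicted them. The monitor's lower edge runs from (390,0) to (570,190).

Run:
```python
from h import *
c=load('wrist'); t=load('top'); s=load('scene')
for u,v,z in((321,233.5,.051),(171,55,.026),(202,92,.026),(122,7,.057)): print(at(c,u,v,z).round(4))
print('tcp',proj(c,(.5209,-.4648,.1798)))
for u,v in((572,188),(500,112),(420,30)): print('mon z.05,.1',at(c,u,v,.05).round(3),at(c,u,v,.1).round(3))
for u,v in((378,196),(470,201),(555,206)): print('montop',at(t,u,v,.05).round(3),at(t,u,v,.1).round(3))
```

```text
[ 0.5227 -0.4671  0.051 ]
[ 0.5552 -0.2752  0.026 ]
[ 0.5479 -0.3128  0.026 ]
[ 0.5618 -0.2406  0.057 ]
tcp [317.85569615 298.26829052]
mon z.05,.1 [ 0.694 -0.607  0.05 ] [ 0.674 -0.574  0.1  ]
mon z.05,.1 [ 0.693 -0.512  0.05 ] [ 0.674 -0.495  0.1  ]
mon z.05,.1 [ 0.693 -0.421  0.05 ] [ 0.674 -0.42   0.1  ]
montop [ 0.699 -0.16   0.05 ] [ 0.685 -0.153  0.1  ]
montop [ 0.691 -0.421  0.05 ] [ 0.678 -0.405  0.1  ]
montop [ 0.683 -0.66   0.05 ] [ 0.67  -0.634  0.1  ]
```

```bash
python3 -m crank '[[[0,-1,40,0,1],[0,-1,80,0,1],[0,-1,115,0,1],[0,-1,135,0,1],[0,-1,147,0,1],[0,-1,154,0,1],[0,-1,154,0,1],[0,-1,154,0,-1],[0,-1,154,0,-1],[0,-1,154,0,-1],[0,-1,154,0,-1],[0,-1,154,0,-1],[0,-1,154,0,-1],[0,-1,154,0,-1],[0,-1,154,0,-1]]]' 15
```

```text
time: 2.75
ee_pos: [0.5201, -0.4645, 0.0266]
eef_rot: [0.94, 0.342, 0.0, 0.0]
ft_force: [-0.3, 0.1, 0.8]
width: 0.0311
grip_force: 0.0
```

```bash
python3 -m crank '[[[0,0,0,0,-1],[0,0,0,0,-1],[0,0,0,0,-1],[0,0,0,0,-1],[0,0,-10,0,-1],[0,0,-30,0,-1],[0,0,-60,0,-1],[0,0,-80,0,-1],[0,0,-90,0,-1],[0,0,-90,0,-1]]]' 15
```

```text
time: 3.75
ee_pos: [0.5208, -0.4651, 0.1185]
eef_rot: [0.94, 0.342, 0.001, 0.001]
ft_force: [-0.4, 0.1, -0.8]
width: 0.0227
grip_force: 15.0
```

```bash
python3 -m crank '[[[25,-21,0,0,-1],[55,-47,0,0,-1],[85,-73,0,0,-1],[115,-99,0,0,-1],[135,-116,0,0,-1],[148,-127,0,0,-1],[148,-127,0,0,-1],[148,-127,0,0,-1]]]'
python3 - <<'E'
from h import *
c=snap('wrist'); s=r.read_state();print(s['time'],s['ee_pos'],s['eef_rot'])
for P in((.5508,-.2702,.026),(.5454,-.3099,.026),s['ee_pos'],s['ee_pos']-[0,0,.026]): print(proj(c,P))
E
ls pics
```

```text
time: 4.55
ee_pos: [0.5512, -0.2734, 0.116]
eef_rot: [0.94, 0.342, -0.001, 0.0]
ft_force: [-0.6, -1.1, -0.3]
width: 0.0228
grip_force: 15.0
4.6 [ 0.55102876 -0.27413754  0.11610344] [ 9.39969816e-01  3.41257181e-01 -4.84499525e-04  2.18400590e-04]
[313.98596428 244.32999431]
[348.40800278 280.44557086]
[318.70879555 299.42239368]
[318.49785192 279.85103544]
crop1.png
scene_0.05.png
top_0.10.png
wrist_1.25.png
wrist_4.60.png
```

Run:
```python
from h import *
i=cv2.imread('pics/wrist_4.60.png')[160:350,200:450]
cv2.imwrite('pics/crop2.png',cv2.resize(i,None,fx=3,fy=3,interpolation=cv2.INTER_CUBIC))
```

```text
(no output)
```

View pics/crop2.png

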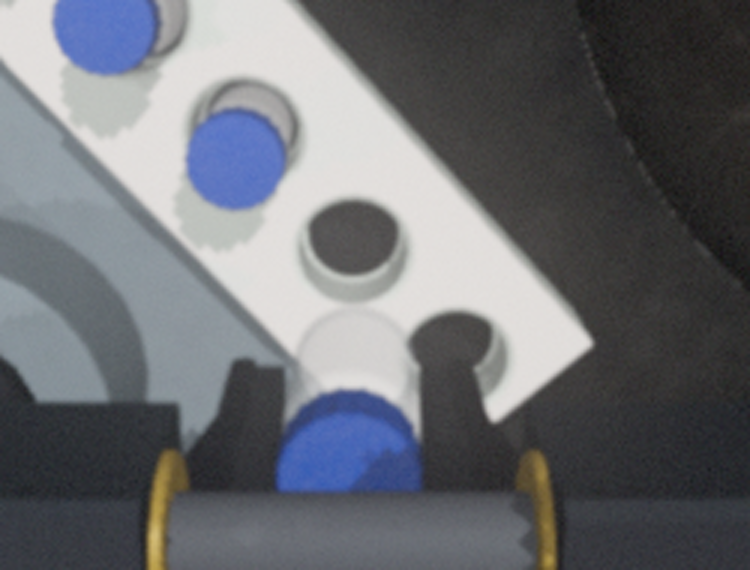

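The crop shows pocket 1's rim centred at crop (354,249), full-image (318,243). The gripped vial's base circle is at crop (356,356), full-image (318.7,278.7).

Run:
```python
from h import *
c=load('wrist'); 
f=lambda u,v,z: at(c,u/3+200-.33,v/3+160-.33,z)
p=f(353.7,249,.026); b=f(356,356,.0895); e=np.array([.5512,-.2737]); M=R.from_quat([.94,.3416,0,0]).as_matrix()
print(p,b,'p-b tool',M.T@np.r_[(p-b)[:2],0],'p-e tool',M.T@np.r_[p[:2]-e,0])
print('p0?',f(455,363,.026))
```

```text
[ 0.55355876 -0.27144263  0.026     ] [ 0.55151042 -0.27361273  0.0895    ] p-b tool [ 0.00296368 -0.0003487   0.        ] p-e tool [ 0.00325771 -0.00021632  0.        ]
p0? [ 0.54673454 -0.31179327  0.026     ]
```

```bash
python3 -m crank '[[[3,0,15,0,-1],[3,0,35,0,-1],[3,0,50,0,-1],[3,0,58,0,-1],[3,0,62,0,-1],[3,0,66,0,-1],[3,0,70,0,-1],[3,0,70,0,-1]]]'
python3 - <<'E'
from h import *
s=r.read_state();print(s['ee_pos'],s['ft_force'])
E
```

```text
time: 5.4
ee_pos: [0.554, -0.2702, 0.0464]
eef_rot: [0.94, 0.342, -0.0, 0.0]
ft_force: [1.0, -0.6, 0.0]
width: 0.0226
grip_force: 15.0
[ 0.55401358 -0.27020007  0.04641351] [ 0.99636709 -0.59762839  0.03347084]
```

```bash
python3 -m crank '[[[0,0,3,0,-1],[0,0,6,0,-1],[0,0,9,0,-1],[0,0,11,0,-1],[0,0,13,0,-1],[0,0,13,0,-1]]]'
python3 - <<'E'
from h import *
s=r.read_state();print(s['ee_pos'],s['ft_force'])
c=snap('wrist');i=cv2.imread('pics/wrist_%.2f.png'%r.read_state()['time'])[160:350,200:450]
cv2.imwrite('pics/crop3.png',cv2.resize(i,None,fx=3,fy=3,interpolation=cv2.INTER_CUBIC))
E
```

```text
time: 6.0
ee_pos: [0.5539, -0.2701, 0.0332]
eef_rot: [0.94, 0.342, -0.0, -0.0]
ft_force: [0.5, -1.0, -0.1]
width: 0.0227
grip_force: 15.0
[ 0.55389246 -0.27010024  0.03322803] [ 0.47748719 -1.02494497 -0.13304896]
```

View pics/crop3.png

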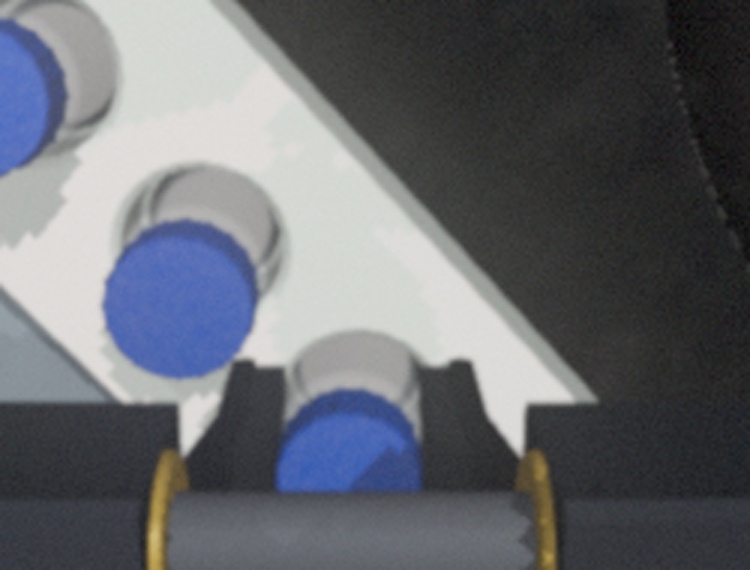

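```bash
python3 -m crank '[[[0,0,0.5,0,-1],[0,0,0.5,0,-1],[0,0,0.5,0,0],[0,0,0.5,0,0],[0,0,0.5,0,0],[0,0,0.5,0,0],[0,0,0.5,0,0],[0,0,-8,0,0],[0,0,-25,0,0],[0,0,-50,0,0.2],[0,0,-85,0,1],[0,0,-110,0,1],[0,0,-110,0,1]]]'
python3 - <<'E'
from h import *
s=r.read_state();print(s['time'],s['ee_pos'],s['joint_positions'].round(2))
c=snap('wrist')
e=s['ee_pos'];M=R.from_quat(s['eef_rot']).as_matrix()
print(M.T@(np.array([.4325,-.029,.14])-e)*1000)
for P in((.5508,-.2702,.026),(.5454,-.3099,.026),(.5508,-.2702,.057)): print(proj(c,P))
E
ls pics
```

```text
time: 7.35
ee_pos: [0.5562, -0.2709, 0.1485]
eef_rot: [0.94, 0.342, 0.002, 0.003]
ft_force: [0.3, -0.1, -1.0]
width: 0.0678
grip_force: 0.0
7.35 [ 0.5562116  -0.27091052  0.14850728] [ 0.65  0.38 -0.34  1.57  0.13  1.21 -0.59]
[  60.85014731 -264.85156584    6.96720641]
[311.84616858 240.01468613]
[342.6018717  272.38359777]
[311.54028946 251.03999256]
crop1.png
crop2.png
crop3.png
scene_0.05.png
top_0.10.png
wrist_1.25.png
wrist_4.60.png
wrist_6.05.png
wrist_7.40.png
```

```bash
python3 -m crank '[[[6,-26,0,0,1],[16,-66,0,0,1],[26,-108,0,0,1],[36,-150,0,0,1],[46,-192,0,0,1],[55,-230,0,0,1],[60,-250,0,0,1],[62,-261,0,0,1],[62,-261,0,0,1],[62,-261,0,0,1]]]'
python3 - <<'E'
from h import *
c=snap('wrist')
s=r.read_state();print(s['time'],s['ee_pos'],s['joint_positions'].round(2))
# blue cap centroid
h=cv2.cvtColor(c['image'],cv2.COLOR_RGB2HSV); m=cv2.inRange(h,(105,140,60),(125,255,255)); 
n,_,st,ce=cv2.connectedComponentsWithStats(m)
M=R.from_quat(s['eef_rot']).as_matrix()
for k in range(1,n):
    if st[k,4]>150:
        p=at(c,*ce[k],.051); print(st[k],ce[k],p,M.T@(np.r_[p[:2],.026]-s['ee_pos'])*1000)
E
```

```text
time: 8.4
ee_pos: [0.4341, -0.0317, 0.1435]
eef_rot: [0.94, 0.342, 0.0, 0.0]
ft_force: [0.2, -1.4, 1.0]
width: 0.0869
grip_force: 0.0
8.45 [ 0.43419341 -0.03177816  0.14347419] [ 0.49  0.   -0.52  2.01  0.    1.12 -0.9 ]
[306 230  30  30 673] [320.17533432 244.72511144] [ 0.4360604 -0.032718   0.051    ] [  0.81709507   1.91453085 117.47434539]
```

```bash
python3 -m crank '[[[1,2,30,0,1],[1,2,70,0,1],[1,2,95,0,1],[1,2,110,0,1],[1,2,117,0,1],[1,2,117,0,0.2],[1,2,117,0,-1],[1,2,117,0,-1],[1,2,117,0,-1],[1,2,117,0,-1],[1,2,117,0,-1],[1,2,117,0,-1],[1,2,117,0,-1],[1,2,117,0,-1],[1,2,117,0,-1],[1,2,117,0,-1],[1,2,117,0,-1],[1,2,117,0,-1]]]' 15
```

```text
time: 10.25
ee_pos: [0.4357, -0.0314, 0.0265]
eef_rot: [0.94, 0.342, -0.0, 0.0]
ft_force: [0.2, 0.1, -0.7]
width: 0.0223
grip_force: 14.9
```

```bash
python3 -m crank '[[[0,0,-10,0,-1],[0,0,-35,0,-1],[0,0,-70,0,-1],[0,0,-100,0,-1],[-5,15,-115,0,-1],[-17,52,-120,0,-1],[-32,97,-120,0,-1],[-47,142,-120,0,-1],[-62,187,-120,0,-1],[-76,230,-120,0,-1],[-87,266,-115,0,-1],[-92,282,-100,0,-1],[-94,287,-90,0,-1],[-94,287,-90,0,-1],[-94,287,-90,0,-1]]]'
python3 - <<'E'
from h import *
c=snap('wrist')
s=r.read_state();print(s['time'],s['ee_pos'],s['width'])
cv2.imwrite('pics/crop4.png',cv2.resize(c['image'][160:350,200:450,::-1],None,fx=3,fy=3,interpolation=cv2.INTER_CUBIC))
E
```

```text
time: 11.75
ee_pos: [0.5484, -0.31, 0.1171]
eef_rot: [0.939, 0.343, 0.0, -0.0]
ft_force: [-0.3, 0.1, -0.3]
width: 0.0224
grip_force: 14.9
11.8 [ 0.54863987 -0.31010706  0.117537  ] 0.02208095996344899
```

View pics/crop4.png

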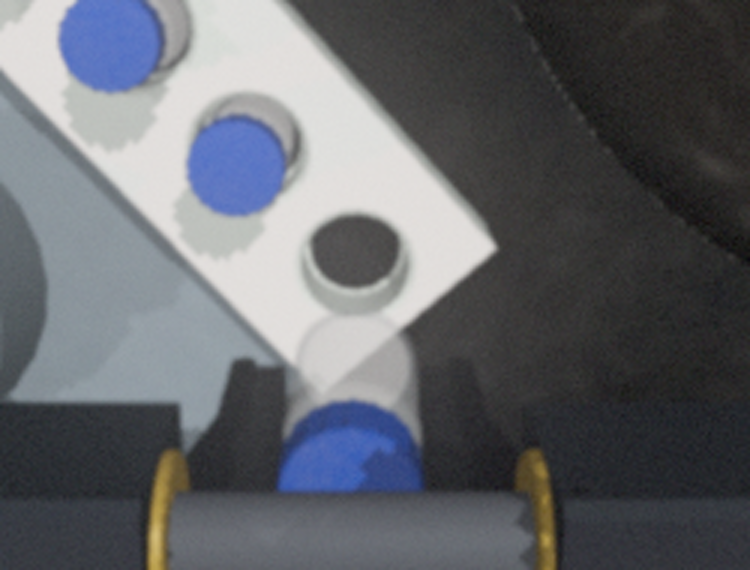

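The empty pocket's rim is centred at crop (355,262), and the gripped vial's base is at (356,361).

Run:
```python
from h import *
c=load('wrist'); s=r.read_state()
f=lambda u,v,z: at(c,u/3+200-.33,v/3+160-.33,z)
p=f(355,262.5,.026); b=f(356,361,.0907); e=np.array([.5485,-.31]); M=R.from_quat([.9395,.3425,0,0]).as_matrix()
print(p,b,'p-b tool',M.T@np.r_[(p-b)[:2],0],'p-e tool',M.T@np.r_[p[:2]-e,0])
```

```text
[ 0.54804794 -0.31066368  0.026     ] [ 0.54796618 -0.31078886  0.0907    ] p-b tool [ 1.43144897e-04 -4.31903908e-05  0.00000000e+00] p-e tool [-0.00077312  0.00021703  0.        ]
```

```bash
python3 -m crank '[[[0,0,15,0,-1],[0,0,35,0,-1],[0,0,52,0,-1],[0,0,60,0,-1],[0,0,64,0,-1],[0,0,68,0,-1],[0,0,71,0,-1],[0,0,71,0,-1]]]'
```

```text
time: 12.6
ee_pos: [0.5484, -0.3116, 0.0457]
eef_rot: [0.94, 0.342, 0.0, 0.0]
ft_force: [-0.1, -0.2, -0.6]
width: 0.0227
grip_force: 14.9
```

```bash
python3 -m crank '[[[0,0,3,0,-1],[0,0,6,0,-1],[0,0,9,0,-1],[0,0,11,0,-1],[0,0,13,0,-1],[0,0,13,0,-1]]]'
```

```text
time: 13.2
ee_pos: [0.5484, -0.3116, 0.0326]
eef_rot: [0.94, 0.342, 0.0, 0.0]
ft_force: [0.6, 0.2, 0.1]
width: 0.0221
grip_force: 15.0
```

```bash
python3 -m crank '[[[0,0,0,0,-1],[0,0,0,0,0],[0,0,0,0,0],[0,0,0,0,0],[0,0,0,0,0],[0,0,0,0,0],[0,0,-8,0,0],[0,0,-25,0,0],[0,0,-50,0,0.2],[0,0,-85,0,1],[0,0,-120,0,1],[0,0,-140,0,1],[0,0,-140,0,1],[0,0,-140,0,1]]]'
python3 - <<'E'
from h import *
s=r.read_state();M=R.from_quat(s['eef_rot']).as_matrix();print(s['ee_pos'],M.T@(np.array([.4578,-.2178,.16])-s['ee_pos'])*1000)
E
```

```text
time: 14.6
ee_pos: [0.5486, -0.3116, 0.1739]
eef_rot: [0.94, 0.342, 0.001, 0.001]
ft_force: [-0.4, -0.0, 0.2]
width: 0.0823
grip_force: 0.0
[ 0.54860873 -0.31163182  0.17389197] [  -9.1812359  -130.27981999   13.65636258]
```

```bash
python3 -m crank '[[[-1,-20,0,3,1],[-3,-50,0,6,1],[-5,-85,0,10,1],[-8,-115,0,10,1],[-9,-130,0,10,1],[-9,-130,0,10,1],[-9,-130,0,10,1]]]'
python3 - <<'E'
from h import *
c=snap('wrist')
s=r.read_state();print(s['time'],s['ee_pos'],s['eef_rot'],s['joint_positions'].round(2))
print(proj(c,(.4578,-.2178,.096)),proj(c,(.4578,-.2178,.054)))
cv2.imwrite('pics/crop5.png',cv2.resize(c['image'][80:320,160:480,::-1],None,fx=2.5,fy=2.5,interpolation=cv2.INTER_CUBIC))
t=r.camera('top'); cv2.imwrite('pics/top2.png',t['image'][:,:,::-1])
E
```

```text
time: 15.3
ee_pos: [0.4578, -0.2181, 0.1723]
eef_rot: [0.966, 0.259, -0.0, 0.0]
ft_force: [0.2, -1.5, 0.2]
width: 0.087
grip_force: 0.0
15.35 [ 0.45804291 -0.21842158  0.17231624] [ 9.65915743e-01  2.58856661e-01 -7.82449671e-05  2.40602619e-06] [ 0.68  0.13 -0.34  1.82  0.05  1.2  -0.73]
[317.09874194 251.8859673 ] [317.07248736 236.4090525 ]
```

View pics/crop5.png

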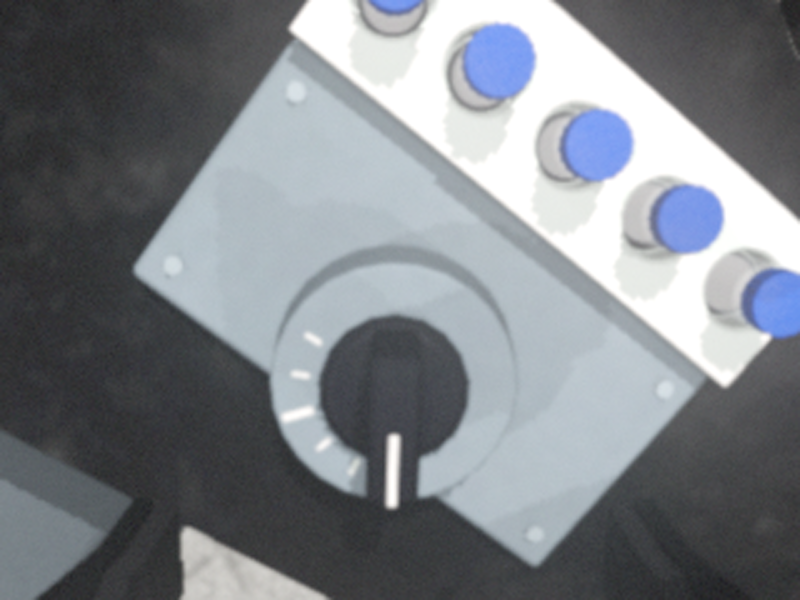

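All five vials sit alike in their pockets. The knob's pointer line runs from crop (394,434) to (392,507), with the bar aligned vertically and centred near column 394.

Run:
```python
from h import *
c=load('wrist'); s=r.read_state()
f=lambda u,v,z: at(c,u/2.5+160-.3,v/2.5+80-.3,z)
M=R.from_quat(s['eef_rot']).as_matrix()
a,b=f(394,434,.096),f(392,507,.096); d=M.T@(b-a); print(a,b,d*1000,np.degrees(np.arctan2(d[1],d[0])))
k=f(394,383,.054);print('skirt',k)
print(M.T@(np.array([.4578,-.2178,.063])-s['ee_pos'])*1000)
```

```text
[ 0.45694005 -0.21846519  0.096     ] [ 0.43684139 -0.22939237  0.096     ] [-2.28696282e+01 -5.82451724e-01  2.60717759e-03] -178.54108634360776
skirt [ 0.46053499 -0.21644024  0.054     ]
[ 8.58459422e-02 -7.25734973e-01  1.09266619e+02]
```

```bash
python3 -m crank '[[[0,-1,30,1,1],[0,-1,65,1,1],[0,-1,90,1,1],[0,-1,103,1,1],[0,-1,109,1,1],[0,-1,109,1,1],[0,-1,109,1,-1],[0,-1,109,1,-1],[0,-1,109,1,-1],[0,-1,109,1,-1],[0,-1,109,1,-1],[0,-1,109,1,-1],[0,-1,109,1,-1],[0,-1,109,1,-1],[0,-1,109,1,-1],[0,-1,109,1,-1],[0,-1,109,1,-1],[0,-1,109,1,-1],[0,-1,109,1,-1],[0,-1,109,1,-1]]]' 40
python3 - <<'E'
from h import *
s=r.read_state();print(s['ft_force'],s['torque'],s['eef_rot'],np.degrees(2*np.arctan2(s['eef_rot'][1],s['eef_rot'][0])))
E
```

```text
time: 17.4
ee_pos: [0.458, -0.2182, 0.0637]
eef_rot: [0.968, 0.25, 0.001, 0.001]
ft_force: [4.3, -5.5, -4.6]
width: 0.0158
grip_force: 40.0
[ 4.28478695 -5.51813202 -4.63806146] [-0.98886527 -0.84630837 -0.38503866] [9.68242714e-01 2.50009427e-01 7.09354273e-04 9.10840838e-04] 28.956159733585803
```

```bash
python3 -m crank '[[[0,0,0,4,-1],[0,0,0,8,-1],[0,0,0,12,-1],[0,0,0,16,-1],[0,0,0,20,-1],[0,0,0,24,-1],[0,0,0,28,-1],[0,0,0,32,-1],[0,0,0,36,-1],[0,0,0,40,-1],[0,0,0,44,-1],[0,0,0,48,-1],[0,0,0,48,-1]]]'
python3 - <<'E'
from h import *
s=r.read_state();print(s['ft_force'],s['torque'],np.degrees(2*np.arctan2(s['eef_rot'][1],s['eef_rot'][0])),s['joint_positions'].round(2))
E
```

```text
time: 18.7
ee_pos: [0.458, -0.2184, 0.0637]
eef_rot: [0.986, -0.166, 0.001, 0.001]
ft_force: [5.2, -6.1, -5.0]
width: 0.016
grip_force: 40.0
[ 5.17599558 -6.0571848  -5.01868597] [-1.22189686 -0.95189832  0.08922788] -19.158035718320612 [ 0.56  0.24 -0.23  1.94  0.07  0.97 -1.61]
```

```bash
python3 -m crank '[[[0,0,0,4,-1],[0,0,0,8,-1],[0,0,0,12,-1],[0,0,0,16,-1],[0,0,0,20,-1],[0,0,0,24,-1],[0,0,0,24,-1],[0,0,0,24,-1],[0,0,0,24,-1],[0,0,0,24,-1],[0,0,0,24,-1]]]'
python3 - <<'E'
from h import *
s=r.read_state();print(s['ft_force'],s['torque'],np.degrees(2*np.arctan2(s['eef_rot'][1],s['eef_rot'][0])))
c=snap('wrist');cv2.imwrite('pics/crop6.png',cv2.resize(c['image'][120:480,80:560,::-1],None,fx=1.6,fy=1.6))
E
```

```text
time: 19.8
ee_pos: [0.4579, -0.2186, 0.0637]
eef_rot: [0.93, -0.367, 0.001, 0.001]
ft_force: [3.5, -6.0, -5.0]
width: 0.0159
grip_force: 40.0
[ 3.49386027 -6.03701085 -5.04776164] [-1.27111403 -0.88953109 -0.02972994] -43.022747794263104
```

View pics/crop6.png

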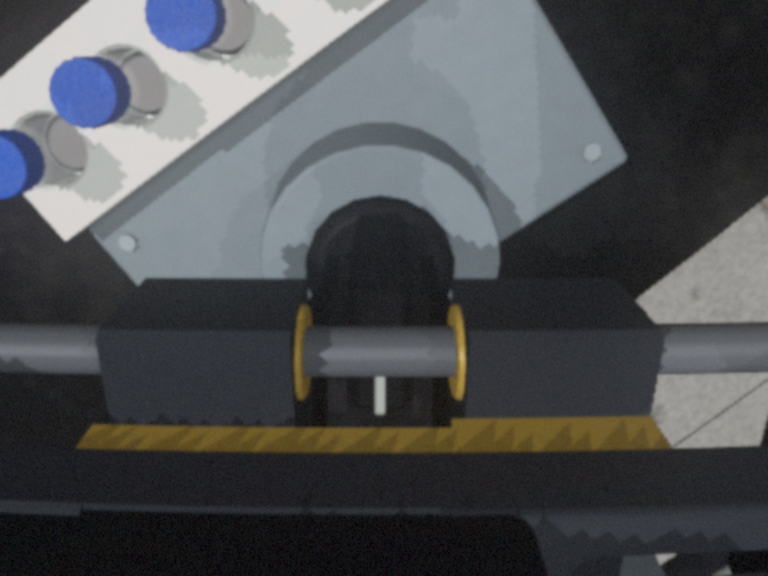

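The tool has turned 72° from home. The pointer line at crop (380,395) is still square in the grip, so the knob turned with the tool.

```bash
python3 -c "
from bench import r
print(r.close_job())"
```

```text
the job is handed in; nothing more can be done
None
```

The job is handed in: both spares are down in the empty pockets (0 and 1), and the gripper still holds the selector 72° clockwise from home, at its third stop; the judge returned no verdict.

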